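# Hang the micropipette back in the pipette rack

### The job

Take the micropipette out of its single bench holder and hang it in the one free place of the pipette rack, between the pipettes already hanging there. At the mouth of the free fork lower it gently until its flange rests on the two prongs, then slide it back along them through the sprung catch until it is fully home against the back of the fork, and let go. Do not force it, never let it drop, and do not knock the neighbouring pipettes.

Things in the scene. Friction and masses are not known exactly. Their poses are not given: they have to be found in the camera images.
- pipette: Micropipette to hang, white, round, 203 mm, about 0.11 kg, upright in the bench holder. Origin at the tip end, z up its axis; same at any turn. From the tip: nozzle; 55-105 mm straight neck, 14 mm thick; 105-110 mm grey flange, 30 mm across; 110-182 mm straight handle, 24 mm thick (grip it, best 150-170 mm up); plunger button to 203 mm.
- pipette_flange (a point): Centre of the flat underside of the pipette's flange, 105 mm above its tip; this face comes to rest on the rack's prongs (at the start it rests on the holder's rim).
- holder: Single bench holder, fixed: grey round foot 82 mm across, white upright tube 26 mm outside, 18 mm inside, rim 116 mm above the bench. Origin at the foot's centre on the bench. Lift the pipette 110 mm to clear the rim.
- rack: Pipette rack, fixed: grey base 115 x 206 x 14 mm, aluminium back panel 162 mm high, four white forks 46 mm apart. Origin on the bench below the panel's front face, mid-width; x out of the rack's back, y left as one faces it, z up. Forks point to -x, the loading side. Free fork third from the left (y = -23 mm); pipettes hang at y = 69, 23, -69 mm, tops at most 230 mm above the bench.
- home (a point): On the axis of a pipette fully home in the free fork (neck touching the back wall; rack x -29, y -23 mm), 130 mm above the bench, axes as the rack's. The fork is clamped by a thumb screw in the panel's slot: the top of its prongs is 0 to 24 mm above this point, not reported, and must be felt: lower the flange on them 20 to 24 mm short of home. Rack and pipette bear 25 N.
- catch (a point): Mid-gap of the free fork's sprung catch, 7.5 mm in front of home, at home's height: a steel roller (8 mm) each side, 10 mm gap, springing apart along y. The neck meets them about 14 mm short of home; the push peaks at 8 to 15 N some 11 mm short and fades from 6 mm short, where they close behind the neck; at home the back wall is rigid.
- mouth (a point): Centre of the free fork's mouth between the prong ends, 39 mm in front of home, at home's height. Two prongs 10 mm thick, slot 17 mm wide, flared over its front 12 mm to about 26 mm at the mouth. The flange slides along the prongs' flat tops.
- neighbour_a: Hanging pipette in the leftmost fork, like the one to hang but not the same size, handle 25 mm thick; loose, must be left hanging. Origin at its tip end.
- neighbour_b: Hanging pipette directly left of the free fork, handle 24 mm thick; loose, must be left hanging. Origin at its tip end.
- neighbour_c: Hanging pipette directly right of the free fork, handle 23 mm thick; loose, must be left hanging. Origin at its tip end.

How it is judged:
By the outcome, as a careful person would: the job done as asked, in the order asked, and still so for the second after the job is handed in, with the robot touching nothing.
It also fails if it takes over 67 s, if anything falls off the work surface, if the arm or the gripper's body presses on something with over 40 N, if the wrist force passes 120 N, or if a joint passes its speed limit or range.

### The arm

A 6-joint arm with a two-finger parallel gripper is mounted at the origin on a cart in front of the work surface, level with it; the furniture and walls round the work are solid. World frame = base frame: x ahead of the robot, y to its left, z up, the work surface at z = 0. Lengths are in m, angles in rad, forces in N, time in s.
With the tool pointing down it reaches from about 0.35 to 0.85 m from the base axis. Payload 8.1 kg.
Tool frame: the origin (TCP) lies at the very end of the fingers, on their centre line; the grasp point (between the pads) lies 19 mm behind it (pinch_z is the distance from the TCP to the grasp point, in m); z points along the fingers, y is the direction in which the jaws open and shut (so a half turn about z gives the same grasp; the last joint's range is limited). The gripper opens to 93 mm and grips with 3 to 60 N. Pads are 15 mm wide; open, the fingers measure 128 mm over their backs; the gripper's body (75 mm by 188 mm) begins 65 mm behind the grasp point.
Start: joints at [-1.417, 0.13, 1.488, -0, 1.523, -0.085], TCP at [0.142, -0.583, 0.219] pointing down, gripper open.
Joint ranges: [-2.96, 2.96], [-0.89, 2.26], [0.02, 2.5], [-1.34, 4.48], [0, 2.73], [-2.66, 2.66]. Speed limits (rad/s): [2.39, 2.39, 2.79, 3.14, 3.14, 3.14].

### API

Orientations are given as a rotation vector (axis times angle).
In Python, from plant import * gives the robot as it stands.
- The arm moves only by the tool move_arm, never from a script. Its argument "series" is a list of rows, each a list of 7 numbers: the shift along the tool's x, y, z each as a share of 10 cm, from -1 to 1, then the turn, a rotation vector about the tool's x, y, z each as a share of 180 degrees, from -1 to 1, then the opening, from -1 (shut) to 1 (fully open). In form: [[dx, dy, dz, rx, ry, rz, jaw], ...]. A call has 1 to 8 rows; each row is the pose to reach, as a shift and turn from the pose commanded when the call began, along the tool's axes at that moment, turning the shorter way round; what a row does not reach only later rows make up. A row lasts 1/10 s, in which the tool goes at most 50 mm and 8.59 degrees, less where a joint would pass 70% of its speed; a pose out of reach is approached as far as the arm can. A call with a number of a shift or a turn outside -1 to 1 is refused whole. A call with a gripper value outside its range is refused whole. The fingers move at their own pace and stop on an object; "squeeze" is the grip in N (left out, the last holds). Time passes only in rows, so rows that repeat a pose let the fingers close. It gives the time, the measured TCP pose, the force and the opening at its end, in the units of the state.
- read_state(): the state, without advancing time (a new reading comes with each control period).
- read_camera(name): name is "scene" or "top" or "wrist"; returns a dict with "frame" (400x640x3 uint8, red, green, blue), "K" (3x3 intrinsics, pixels), "k1" (the pictures are not rectified: a ray, as slopes to the right and down, at radius r is drawn at 1 + k1 r^2 times it, then the intrinsics apply), "rvec" (rotation vector, rad) and "tvec" (3), from world to camera coordinates, as OpenCV has them. Camera axes: x right, y down, z forward; pixel columns grow to the right and rows downward; lengths in m; the calibration is good to about 2 mm. A picture is of the moment at which its call begins. There is no depth.
- close_job(): hands the job in, once; it reports no verdict.
The state is a dict: "t": time; "q": joint angles; "dq": joint speeds; "joint_torque": joint torques, N m; "tool_pos": TCP position; "orientation": TCP orientation; "force": force on the tool from outside, world axes, zero at the start; "wrist_torque": the same for the moment, N m; "opening": finger opening in m.
Only numpy, scipy, OpenCV 4.12 (cv2) and the standard library are available. Lean on these libraries where they do the work, as an engineer would, in place of code of your own. Each camera call takes 0.05 s, during which the arm holds its last target.

## Working session

There is one attempt and no reset: what is moved stays moved. The work goes in short steps, Python scripts to look and compute and a tool call to move; the robot and the scene stay as the last step left them, time stands still between calls to the robot, and variables do not carry over. Pictures are saved under pics/ and viewed, and the job is handed in when it is done.

Besides the shell and the picture viewer there is one more tool, called by a JSON object that holds its "name" and its "arguments". move_arm: Moves the arm, as the interface text tells. Shift numbers are shares of 10 cm and turn numbers shares of 180 degrees, none past 1 either way. Its arguments: {"type":"object","properties":{"series":{"type":"array","items":{"type":"array","items":{"type":"number"}}},"squeeze":{"type":"number"}},"required":["series"]}

```bash
ls; mkdir -p pics; cat > h.py <<'E'
import sys; sys.path.insert(0,'.')
import numpy as np, cv2, pickle
from plant import *
def snap(name,fn):
    c=read_camera(name); cv2.imwrite('pics/'+fn+'.png',c['frame'][:,:,::-1]); pickle.dump(c,open('pics/'+fn+'.pkl','wb')); return c
def load(fn): return pickle.load(open('pics/'+fn+'.pkl','rb'))
def ray(c,u,v):
    K=c['K']; x=(u-K[0,2])/K[0,0]; y=(v-K[1,2])/K[1,1]; rd=np.hypot(x,y); r=rd
    for _ in range(30): r=rd/(1+c['k1']*r*r)
    s=r/rd if rd>0 else 1
    R=cv2.Rodrigues(np.array(c['rvec'],float))[0]; t=np.array(c['tvec'],float).ravel()
    d=R.T@np.array([x*s,y*s,1]); return -R.T@t, d/np.linalg.norm(d)
def onz(c,u,v,z):
    o,d=ray(c,u,v); return o+d*(z-o[2])/d[2]
def proj(c,P):
    R=cv2.Rodrigues(np.array(c['rvec'],float))[0]; p=R@np.array(P,float)+np.array(c['tvec'],float).ravel()
    x,y=p[:2]/p[2]; f=1+c['k1']*(x*x+y*y); K=c['K']; return np.array([K[0,0]*x*f+K[0,2],K[1,1]*y*f+K[1,2]])
def tri(rays):
    A=np.zeros((3,3));b=np.zeros(3)
    for o,d in rays:
        M=np.eye(3)-np.outer(d,d);A+=M;b+=M@o
    p=np.linalg.solve(A,b); return p,[np.linalg.norm((np.eye(3)-np.outer(d,d))@(p-o)) for o,d in rays]
E
python3 - <<'E'
from h import *
np.set_printoptions(precision=4,suppress=True)
for n in ('scene','top','wrist'):
    c=snap(n,n+'0'); print(n,c['K'].tolist(),c['k1'],ray(c,320,200))
print(read_state())
E
```

```text
pics
scene [[392.9324968246026, 0.0, 314.4647228397681], [0.0, 392.9324968246026, 202.2409242944251], [0.0, 0.0, 1.0]] -0.015986560270345514 (array([0.037 , 0.639 , 0.5945]), array([ 0.5531, -0.5712, -0.6065]))
top [[385.4750063752641, 0.0, 319.2222059620459], [0.0, 385.4750063752641, 195.52902882240352], [0.0, 0.0, 1.0]] 0.010334739027972127 (array([0.4657, 0.1762, 0.9393]), array([ 0.0705, -0.0212, -0.9973]))
wrist [[303.771596469604, 0.0, 321.42881232556215], [0.0, 303.771596469604, 198.47399698843617], [0.0, 0.0, 1.0]] 0.017801369421838766 (array([ 0.2219, -0.5634,  0.3841]), array([-0.2954, -0.0662, -0.9531]))
{'t': 0.15, 'q': array([-1.4174,  0.131 ,  1.489 , -0.    ,  1.523 , -0.0854]), 'dq': array([-0.0001, -0.0004, -0.0025, -0.0009,  0.0018, -0.0002]), 'joint_torque': array([  0.0014, -56.0477, -49.2334,   0.0771,   0.0306,  -0.0001]), 'tool_pos': array([ 0.1419, -0.5825,  0.2178]), 'orientation': array([-3.1178, -0.3741,  0.0001]), 'force': array([-0.1663,  0.4256,  0.3853]), 'wrist_torque': array([-0.0493, -0.0191, -0.0249]), 'opening': 0.09315032948537327}
```

View pics/scene0.png

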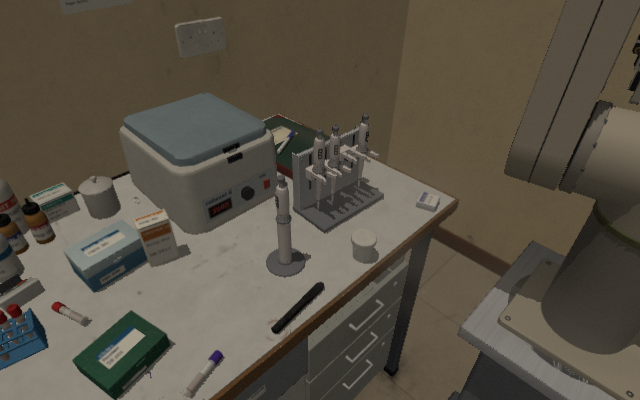

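View pics/top0.png

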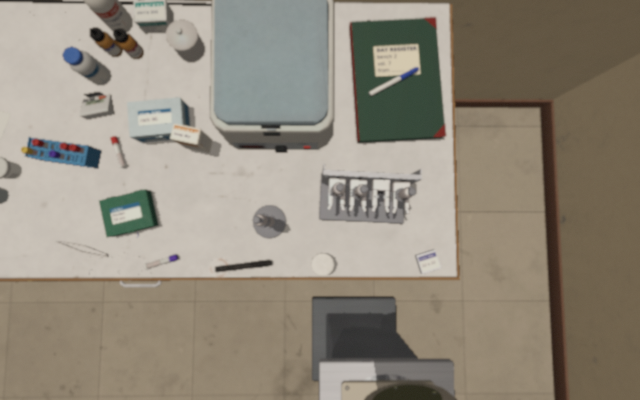

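View pics/wrist0.png

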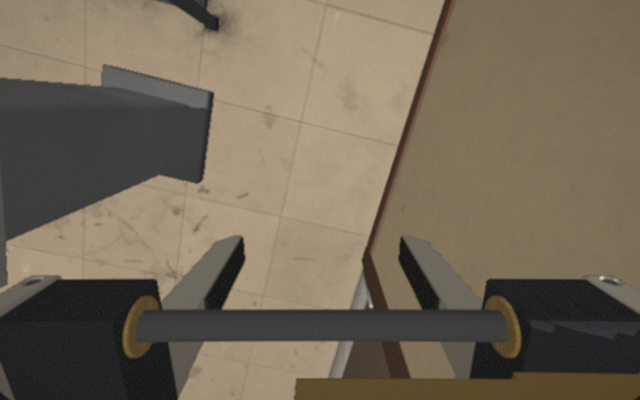

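The scene view shows the holder with the pipette at about (283,225) and the rack at about (335,180). The top view shows the holder foot at (269,222) and the rack at (365,197), with its free fork near (380,195). I'll zoom in.

```bash
python3 - <<'E'
from h import *
t=cv2.imread('pics/top0.png'); s=cv2.imread('pics/scene0.png')
cv2.imwrite('pics/topz.png',cv2.resize(t[155:245,240:430],None,fx=4.2,fy=4.2,interpolation=cv2.INTER_CUBIC))
cv2.imwrite('pics/scenez.png',cv2.resize(s[105:285,250:400],None,fx=3.3,fy=3.3,interpolation=cv2.INTER_CUBIC))
E
```

```text
(no output)
```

View pics/topz.png

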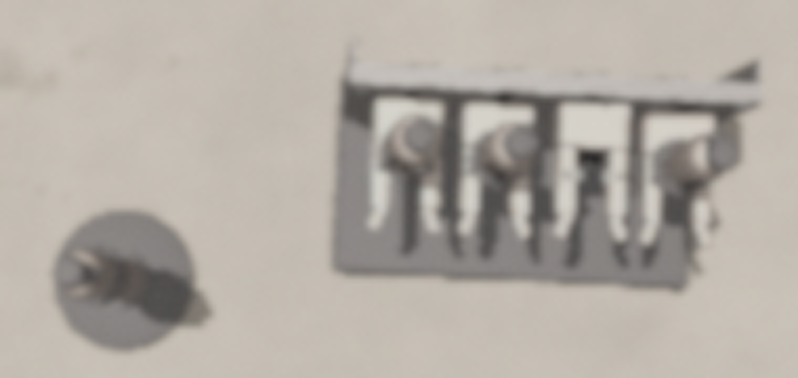

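View pics/scenez.png

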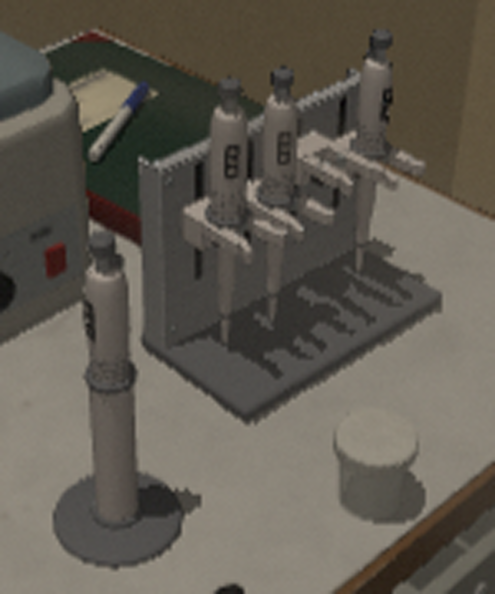

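```bash
python3 - <<'E'
from h import *
np.set_printoptions(precision=4,suppress=True)
T=load('top0'); S=load('scene0')
tz=lambda x,y:(240+(x+.5)/4.2-.5,155+(y+.5)/4.2-.5)
sz=lambda x,y:(250+(x+.5)/3.3-.5,105+(y+.5)/3.3-.5)
print('foot c',onz(T,*tz(124,280),.005), 'L',onz(T,*tz(54,280),.005),'R',onz(T,*tz(194,280),.005))
print('base FL',onz(T,*tz(335,270),.014),'FR',onz(T,*tz(686,290),.014))
print('panel front top L',onz(T,*tz(348,84),.162),'R',onz(T,*tz(758,105),.162))
print('panel back top L',onz(T,*tz(350,68),.162),'R',onz(T,*tz(758,85),.162))
print('button', tri([ray(T,*tz(72,272)),ray(S,*sz(102,237))]))
print('nb a button', tri([ray(T,*tz(420,135)),ray(S,*sz(231,85))]))
print('nb b', tri([ray(T,*tz(522,140)),ray(S,*sz(282,74))]))
print('nb c', tri([ray(T,*tz(725,150)),ray(S,*sz(380,37))]))
print('foot scene',onz(S,*sz(118,512),.008))
print('base scene FL',onz(S,*sz(250,410),.014),'FR',onz(S,*sz(441,293),.014),'BL',onz(S,*sz(143,336),.014))
# fork tips, two free fork prongs
for z in (.13,.154): print('prong tips',onz(T,*tz(565,237),z),onz(T,*tz(620,240),z))
E
```

```text
foot c [0.4801 0.2791 0.005 ] L [0.48   0.3191 0.005 ] R [0.4801 0.2389 0.005 ]
base FL [0.4857 0.158  0.014 ] FR [ 0.4745 -0.0429  0.014 ]
panel front top L [0.5724 0.1547 0.162 ] R [ 0.5627 -0.0445  0.162 ]
panel back top L [0.5802 0.1537 0.162 ] R [ 0.5725 -0.0447  0.162 ]
button (array([0.4808, 0.2799, 0.2118]), [np.float64(0.0004548658773718867), np.float64(0.0004548658773718615)])
nb a button (array([0.5411, 0.1241, 0.2226]), [np.float64(0.00021510176224021651), np.float64(0.00021510176224023058)])
nb b (array([0.5402, 0.0778, 0.2143]), [np.float64(0.00033408278320743004), np.float64(0.00033408278320747124)])
nb c (array([ 0.5361, -0.015 ,  0.2112]), [np.float64(0.0001392270342632418), np.float64(0.000139227034263296)])
foot scene [0.4784 0.2812 0.008 ]
base scene FL [0.4834 0.1586 0.014 ] FR [ 0.4759 -0.041   0.014 ] BL [0.5931 0.1566 0.014 ]
prong tips [0.4998 0.045  0.13  ] [0.4983 0.0174 0.13  ]
prong tips [0.4988 0.0489 0.154 ] [0.4974 0.0221 0.154 ]
```

```bash
cat >> h.py <<'E'
from scipy.spatial.transform import Rotation as Rot
YAW=np.pi/2-0.05
def down(yaw):
    x=np.array([np.cos(yaw),np.sin(yaw),0]);z=np.array([0,0,-1.]);return np.column_stack([x,np.cross(z,x),z])
def need(p,yaw=YAW,s=None):
    s=s or read_state(); R=Rot.from_rotvec(s['orientation']).as_matrix()
    d=R.T@(np.array(p)-s['tool_pos'])/.1; w=Rot.from_matrix(R.T@down(yaw)).as_rotvec()/np.pi
    return d.round(3),w.round(4)
E
python3 - <<'E'
from h import *
np.set_printoptions(precision=4,suppress=True)
T=load('top0')
print(need((.22,-.50,.36)))
for u,v in ((213,125),(333,125),(275,146),(333,148)): print(onz(T,u,v,.2),onz(T,u,v,.15))
E
```

```text
(array([ 0.954, -0.619, -1.421]), array([-0.0004, -0.0003, -0.4081]))
[0.6636 0.3683 0.2   ] [0.677  0.3813 0.15  ]
[0.665  0.1351 0.2   ] [0.6785 0.1323 0.15  ]
[0.6229 0.2479 0.2   ] [0.6335 0.2527 0.15  ]
[0.6194 0.1352 0.2   ] [0.6298 0.1325 0.15  ]
```

{"name": "move_arm", "arguments": {"series": [[0.9, -0.6, -1, 0, 0, -0.2, 1], [0.9, -0.6, -1, 0, 0, -0.4, 1], [0.9, -0.6, -1, 0, 0, -0.4, 1], [0.9, -0.6, -1, 0, 0, -0.4, 1], [0.9, -0.6, -1, 0, 0, -0.4, 1], [0.9, -0.6, -1, 0, 0, -0.4, 1], [0.9, -0.6, -1, 0, 0, -0.4, 1], [0.9, -0.6, -1, 0, 0, -0.4, 1]]}}

```text
t: 0.95
tool_pos: [0.2152, -0.5032, 0.3183]
orientation: [-2.356, -2.077, -0.0]
force: [-0.3, -0.7, -0.2]
opening: 0.0932
```

```bash
python3 - <<'E'
from h import *
np.set_printoptions(precision=4,suppress=True)
s=read_state();print(s['tool_pos'],s['orientation'],s['t'],s['q']); print(need((.31,-.42,.38)))
E
```

```text
[ 0.2152 -0.5032  0.3183] [-2.3561 -2.0772 -0.0004] 0.95 [-1.2603 -0.0316  1.4758  0.      1.698  -1.1347]
(array([ 0.944,  0.836, -0.617]), array([-0.0001, -0.0002, -0.0241]))
```

{"name": "move_arm", "arguments": {"series": [[1, 0.9, -0.5, 0, 0, -0.024, 1], [1, 0.9, -0.5, 0, 0, -0.024, 1], [1, 0.9, -0.5, 0, 0, -0.024, 1]]}}

```text
t: 1.25
tool_pos: [0.3185, -0.4148, 0.3691]
orientation: [-2.284, -2.157, -0.001]
force: [0.6, -0.5, -0.6]
opening: 0.093
```

{"name": "move_arm", "arguments": {"series": [[1, 1, 0, 0, 0, 0, 1], [1, 1, 0, 0, 0, 0, 1], [1, 1, 0, 0, 0, 0, 1]]}}

```text
t: 1.55
tool_pos: [0.4246, -0.3199, 0.3686]
orientation: [2.283, 2.158, 0.0]
force: [0.6, -1.0, 0.1]
opening: 0.0927
```

{"name": "move_arm", "arguments": {"series": [[1, 0.9, 0, 0, 0, 0, 1], [1, 0.9, 0, 0, 0, 0, 1], [1, 0.9, 0, 0, 0, 0, 1]]}}

```text
t: 1.85
tool_pos: [0.5202, -0.2245, 0.3682]
orientation: [-2.281, -2.159, -0.001]
force: [0.7, -0.3, -0.9]
opening: 0.093
```

{"name": "move_arm", "arguments": {"series": [[1, 0, 0, 0, 0, 0, 1], [1, 0, 0, 0, 0, 0, 1], [1, 0, 0, 0, 0, 0, 1], [1, 0, 0, 0, 0, 0, 1]]}}

```text
t: 2.25
tool_pos: [0.5243, -0.1263, 0.3686]
orientation: [2.28, 2.161, -0.0]
force: [0.2, -0.5, 0.5]
opening: 0.0928
```

```bash
python3 - <<'E'
from h import *
np.set_printoptions(precision=4,suppress=True)
s=read_state();print(s['tool_pos'],s['orientation'],s['t'],s['q'],s['force']); print(need((.51,-.05,.37)))
E
```

```text
[ 0.5243 -0.1263  0.3686] [ 2.2803  2.1608 -0.0005] 2.25 [-0.3311 -0.0454  1.3988 -0.0003  1.7882 -0.2774] [ 0.2216 -0.4545  0.5258]
(array([ 0.754, -0.184, -0.014]), array([-0.    ,  0.0001, -0.0012]))
```

{"name": "move_arm", "arguments": {"series": [[0.76, -0.18, 0, 0, 0, 0, 1], [0.76, -0.18, 0, 0, 0, 0, 1], [0.76, -0.18, 0, 0, 0, 0, 1], [0.76, -0.18, 0, 0, 0, 0, 1]]}}

```text
t: 2.65
tool_pos: [0.5106, -0.0515, 0.3686]
orientation: [2.283, 2.157, -0.001]
force: [0.5, -0.9, 0.6]
opening: 0.0932
```

```bash
python3 - <<'E'
from h import *
np.set_printoptions(precision=4,suppress=True)
c=snap('wrist','w1'); print(read_state()['tool_pos'],ray(c,320,200))
print(proj(c,(.538,.032,.14)))
E
```

```text
[ 0.5106 -0.0519  0.3685] (array([0.514 , 0.0317, 0.535 ]), array([-0.0208, -0.3043, -0.9524]))
[340.3509 101.3074]
```

View pics/w1.png

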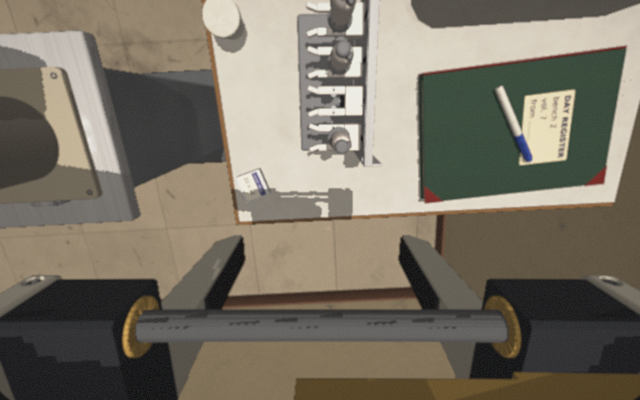

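```bash
python3 - <<'E'
from h import *
w=cv2.imread('pics/w1.png')
cv2.imwrite('pics/w1z.png',cv2.resize(w[55:170,285:395],None,fx=5,fy=5,interpolation=cv2.INTER_CUBIC))
E
```

```text
(no output)
```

View pics/w1z.png

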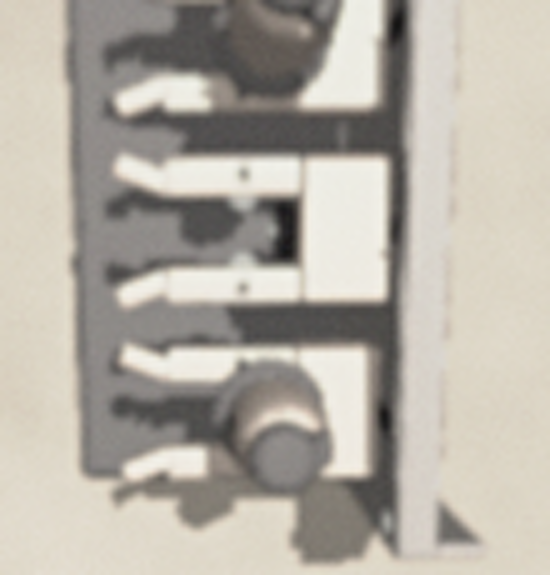

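```bash
python3 - <<'E'
from h import *
np.set_printoptions(precision=4,suppress=True)
c=load('w1')
z=lambda x,y:(285+(x+.5)/5-.5,55+(y+.5)/5-.5)
for h in (.13,.142,.154):
    print(h)
    for n,p in dict(slotmid_wall=(299,231),catchL=(244,173),catchR=(244,288),L_in=(200,195),R_in=(200,267),mouthL=(118,165),mouthR=(121,295)).items(): print('  ',n,onz(c,*z(*p),h)[:2])
print('panel front top', onz(c,*z(404,300),.162), onz(c,*z(398,550),.162),onz(c,*z(411,20),.162))
print('panel back top', onz(c,*z(438,540),.162),onz(c,*z(449,20),.162))
print('base front',onz(c,*z(73,50),.014),onz(c,*z(84,470),.014))
E
```

```text
0.13
   slotmid_wall [0.5438 0.0323]
   catchL [0.5305 0.0469]
   catchR [0.5292 0.0193]
   L_in [0.5192 0.0423]
   R_in [0.5182 0.0251]
   mouthL [0.4991 0.0506]
   mouthR [0.4976 0.0194]
0.142
   slotmid_wall [0.5429 0.0323]
   catchL [0.53   0.0464]
   catchR [0.5288 0.0196]
   L_in [0.519 0.042]
   R_in [0.5181 0.0253]
   mouthL [0.4995 0.05  ]
   mouthR [0.4981 0.0197]
0.154
   slotmid_wall [0.542  0.0323]
   catchL [0.5295 0.046 ]
   catchR [0.5283 0.02  ]
   L_in [0.5189 0.0417]
   R_in [0.518  0.0255]
   mouthL [0.5    0.0495]
   mouthR [0.4986 0.0201]
panel front top [0.5657 0.0153 0.162 ] [ 0.5634 -0.0445  0.162 ] [0.568  0.0756 0.162 ]
panel back top [ 0.5733 -0.0425  0.162 ] [0.5764 0.0751 0.162 ]
base front [0.4831 0.0906 0.014 ] [ 0.4763 -0.0408  0.014 ]
```

{"name": "move_arm", "arguments": {"series": [[1, -0.1, 0, 0, 0, 0, 1], [1, -0.1, 0, 0, 0, 0, 1], [1, -0.1, 0, 0, 0, 0, 1]]}}

```text
t: 3.0
tool_pos: [0.5062, 0.053, 0.3685]
orientation: [-2.279, -2.16, -0.001]
force: [-0.2, -0.3, -0.7]
opening: 0.0929
```

{"name": "move_arm", "arguments": {"series": [[0.5, -0.1, 0, 0, 0, 0, 1], [0.5, -0.1, 0, 0, 0, 0, 1], [0.5, -0.1, 0, 0, 0, 0, 1], [0.5, -0.1, 0, 0, 0, 0, 1]]}}

```text
t: 3.4
tool_pos: [0.4996, 0.0987, 0.3685]
orientation: [2.285, 2.156, -0.001]
force: [-0.4, -0.6, -0.9]
opening: 0.0926
```

```bash
python3 - <<'E'
from h import *
np.set_printoptions(precision=4,suppress=True)
c=snap('wrist','w2'); print(read_state()['tool_pos'],ray(c,320,200))
u,v=proj(c,(.538,.032,.14)).astype(int);print(u,v)
w=cv2.imread('pics/w2.png');x0,y0=u-60,v-55;print(x0,y0)
cv2.imwrite('pics/w2z.png',cv2.resize(w[y0:y0+110,x0:x0+120],None,fx=5,fy=5,interpolation=cv2.INTER_CUBIC))
E
```

```text
[0.4995 0.0987 0.3685] (array([0.5031, 0.182 , 0.5348]), array([-0.0215, -0.3043, -0.9523]))
352 214
292 159
```

View pics/w2z.png

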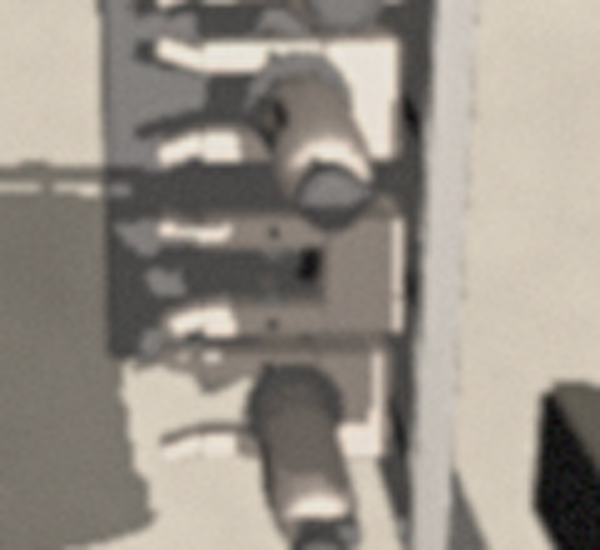

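View pics/w2.png

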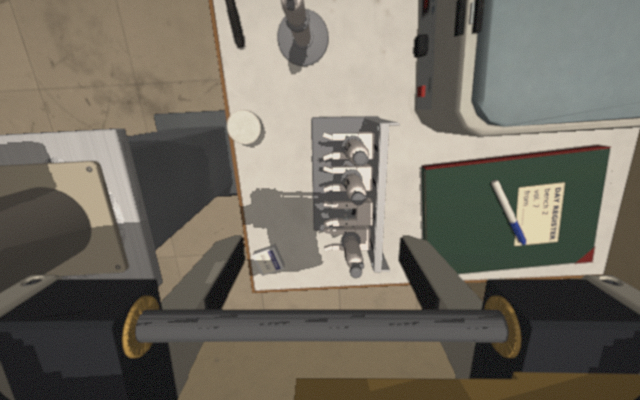

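```bash
python3 - <<'E'
from h import *
np.set_printoptions(precision=4,suppress=True)
a=load('w1');b=load('w2');T=load('top0')
za=lambda x,y:(285+(x+.5)/5-.5,55+(y+.5)/5-.5)
zb=lambda x,y:(292+(x+.5)/5-.5,159+(y+.5)/5-.5)
for n,p,q in (('catchL',(244,173),(274,232)),('catchR',(244,288),(273,323)),('backL',(388,155),(398,213)),('backR',(388,303),(398,333)),('slotback',(298,231),(319,273)),('paneltop?',(398,550),(415,548))):
    print(n,tri([ray(a,*za(*p)),ray(b,*zb(*q))]))
# holder from this view
w=cv2.imread('pics/w2.png')
cv2.imwrite('pics/w2h.png',cv2.resize(w[0:80,260:345],None,fx=6,fy=6,interpolation=cv2.INTER_CUBIC))
print(need((.4805,.2795,.36)))
E
```

```text
catchL (array([0.53  , 0.0465, 0.1399]), [np.float64(5.453904414131976e-05), np.float64(5.453904414117447e-05)])
catchR (array([0.5288, 0.0196, 0.1397]), [np.float64(3.930357874875938e-05), np.float64(3.930357874891043e-05)])
backL (array([0.5652, 0.0487, 0.136 ]), [np.float64(0.0006005355983588213), np.float64(0.0006005355983588373)])
backR (array([0.5645, 0.0138, 0.1379]), [np.float64(0.000523867421329743), np.float64(0.0005238674213295698)])
slotback (array([0.5427, 0.0323, 0.1359]), [np.float64(0.0003511587721636331), np.float64(0.00035115877216387544)])
paneltop? (array([ 0.5653, -0.0465,  0.1521]), [np.float64(0.0005838151054184923), np.float64(0.0005838151054183321)])
(array([ 1.794, -0.296,  0.084]), array([-0.0001,  0.0002, -0.0028]))
```

View pics/w2h.png

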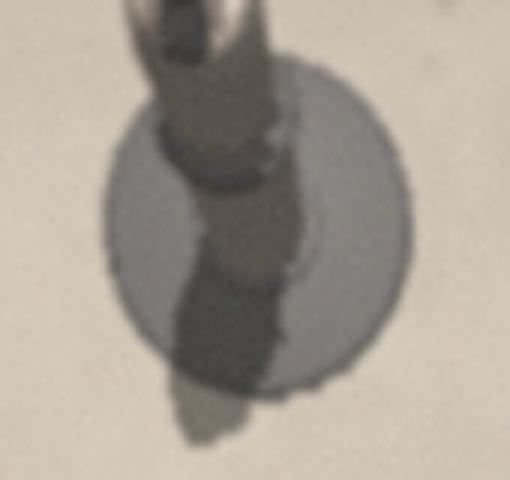

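```bash
python3 - <<'E'
from h import *
np.set_printoptions(precision=4,suppress=True)
b=load('w2')
for h in (.0,.008): print(onz(b,260+258.5/6-.5,226.5/6-.5,h))
E
```

```text
[0.4798 0.2814 0.    ]
[0.4801 0.2799 0.008 ]
```

{"name": "move_arm", "arguments": {"series": [[1, -0.16, 0, 0, 0, 0, 1], [1, -0.16, 0, 0, 0, 0, 1], [1, -0.16, 0, 0, 0, 0, 1]]}}

```text
t: 3.75
tool_pos: [0.4883, 0.2043, 0.3683]
orientation: [-2.279, -2.16, -0.001]
force: [0.2, -0.9, 1.5]
opening: 0.0932
```

{"name": "move_arm", "arguments": {"series": [[0.8, -0.14, 0.5, 0, 0, 0, 1], [0.8, -0.14, 0.5, 0, 0, 0, 1], [0.8, -0.14, 0.5, 0, 0, 0, 1], [0.8, -0.14, 0.5, 0, 0, 0, 1]]}}

```text
t: 4.15
tool_pos: [0.4795, 0.2809, 0.3177]
orientation: [2.283, 2.158, -0.003]
force: [0.2, -0.0, 0.7]
opening: 0.0932
```

```bash
python3 - <<'E'
from h import *
np.set_printoptions(precision=4,suppress=True)
print(read_state()['tool_pos'],read_state()['orientation'],need((.4800,.2797,.25)))
c=snap('wrist','w3');c=snap('scene','s3')
E
```

```text
[0.4795 0.2809 0.3177] [ 2.2833  2.1577 -0.0034] (array([-0.01 ,  0.007,  0.677]), array([-0.0005,  0.0005, -0.0021]))
```

View pics/w3.png

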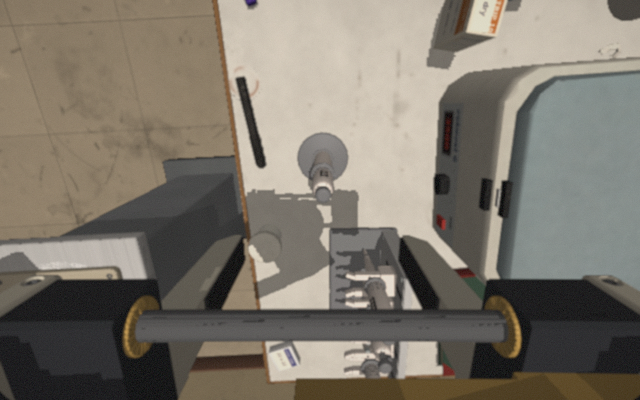

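View pics/s3.png

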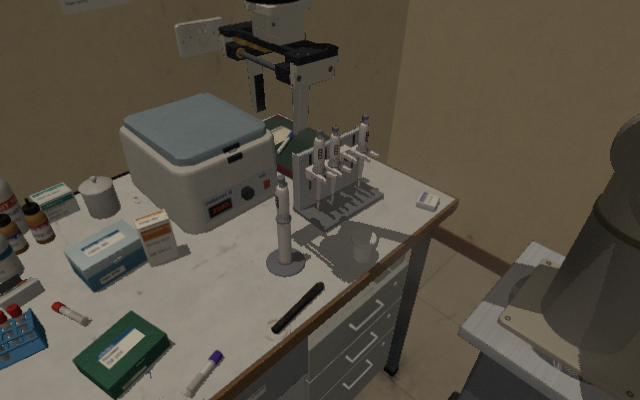

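```bash
python3 - <<'E'
from h import *
np.set_printoptions(precision=4,suppress=True)
c=load('w3');S=load('s3')
print(proj(S,read_state()['tool_pos']), proj(c,(.48,.28,.214)))
w=cv2.imread('pics/w3.png')
cv2.imwrite('pics/w3h.png',cv2.resize(w[125:215,285:360],None,fx=6,fy=6,interpolation=cv2.INTER_CUBIC))
E
```

```text
[277.7735 119.6579] [323.2808 197.4927]
```

View pics/w3h.png

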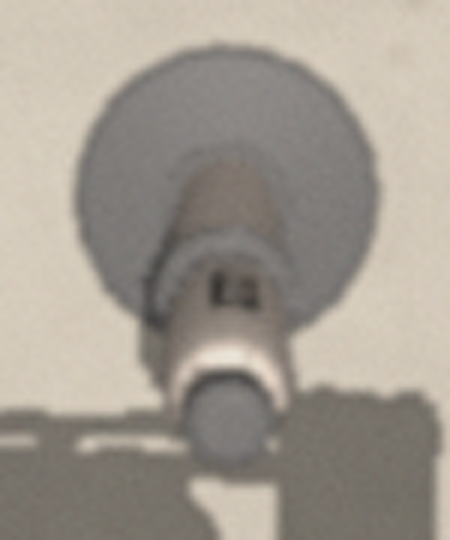

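```bash
python3 - <<'E'
from h import *
np.set_printoptions(precision=4,suppress=True)
c=load('w3'); z=lambda x,y:(285+(x+.5)/6-.5,125+(y+.5)/6-.5)
print('foot',onz(c,*z(227,190),.008),onz(c,*z(227,190),.0),'btn',onz(c,*z(229,416),.214),onz(c,*z(229,416),.206))
print('foot L/R/top/bot',onz(c,*z(76,190),.005),onz(c,*z(379,190),.005),onz(c,*z(228,43),.005))
E
```

```text
foot [0.48   0.2837 0.008 ] [0.4799 0.2823 0.    ] btn [0.4797 0.2835 0.214 ] [0.4796 0.2811 0.206 ]
foot L/R/top/bot [0.4402 0.2854 0.005 ] [0.52   0.2809 0.005 ] [0.4824 0.3211 0.005 ]
```

{"name": "move_arm", "arguments": {"series": [[0, 0.005, 0.5, 0, 0, 0, 1], [0, 0.005, 0.8, 0, 0, 0, 1], [0, 0.005, 1, 0, 0, 0, 1], [0, 0.005, 1, 0, 0, 0, 1]]}}

```text
t: 4.65
tool_pos: [0.4792, 0.2796, 0.2163]
orientation: [-2.285, -2.155, 0.006]
force: [0.2, 0.4, 0.2]
opening: 0.0932
```

{"name": "move_arm", "arguments": {"series": [[0, 0, 0.2, 0, 0, 0, 1], [0, 0, 0.4, 0, 0, 0, 1], [0, 0, 0.62, 0, 0, 0, 1], [0, 0, 0.63, 0, 0, 0, 1], [0, 0, 0.63, 0, 0, 0, 1]]}}

```text
t: 5.15
tool_pos: [0.4809, 0.2815, 0.1575]
orientation: [2.284, 2.156, 0.002]
force: [0.1, 0.5, -0.0]
opening: 0.0931
```

```bash
python3 - <<'E'
from h import *
np.set_printoptions(precision=4,suppress=True)
print(need((.4800,.281,.154)))
c=snap('scene','s4');w=c['frame'][:,:,::-1]
cv2.imwrite('pics/s4z.png',cv2.resize(w[100:280,220:360],None,fx=3.3,fy=3.3,interpolation=cv2.INTER_CUBIC))
E
```

```text
(array([-0.005, -0.008,  0.035]), array([ 0.0005, -0.0002, -0.0024]))
```

View pics/s4z.png

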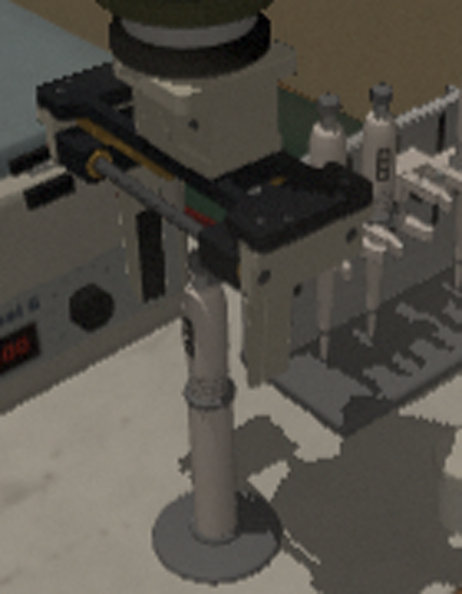

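{"name": "move_arm", "arguments": {"series": [[0, 0, 0.035, 0, 0, 0, 0.0], [0, 0, 0.035, 0, 0, 0, -0.3], [0, 0, 0.035, 0, 0, 0, -0.6], [0, 0, 0.035, 0, 0, 0, -1], [0, 0, 0.035, 0, 0, 0, -1], [0, 0, 0.035, 0, 0, 0, -1], [0, 0, 0.035, 0, 0, 0, -1], [0, 0, 0.035, 0, 0, 0, -1]], "squeeze": 8}}

```text
t: 6.0
tool_pos: [0.4798, 0.2818, 0.1521]
orientation: [-2.283, -2.158, 0.0]
force: [-0.0, -0.1, -0.5]
opening: 0.0336
```

{"name": "move_arm", "arguments": {"series": [[0, 0, 0, 0, 0, 0, -1], [0, 0, 0, 0, 0, 0, -1], [0, 0, 0, 0, 0, 0, -1], [0, 0, 0, 0, 0, 0, -1]]}}

```text
t: 6.4
tool_pos: [0.4798, 0.2818, 0.1521]
orientation: [-2.283, -2.158, 0.0]
force: [0.1, -0.4, 0.3]
opening: 0.0237
```

```bash
python3 - <<'E'
from h import *
np.set_printoptions(precision=4,suppress=True)
s=read_state();print(s['tool_pos'],s['force'],s['wrist_torque'],s['opening'],s['t'])
E
```

```text
[0.4798 0.2818 0.1521] [ 0.1469 -0.3559  0.3194] [-0.0835 -0.0524  0.0084] 0.023710469797250375 6.4
```

{"name": "move_arm", "arguments": {"series": [[0, 0, 0, 0, 0, 0, -1], [0, 0, 0, 0, 0, 0, -1], [0, 0, -0.05, 0, 0, 0, -1], [0, 0, -0.2, 0, 0, 0, -1], [0, 0, -0.4, 0, 0, 0, -1], [0, 0, -0.6, 0, 0, 0, -1], [0, 0, -0.8, 0, 0, 0, -1], [0, 0, -1, 0, 0, 0, -1]], "squeeze": 24}}

```text
t: 7.2
tool_pos: [0.48, 0.2819, 0.2545]
orientation: [2.283, 2.157, 0.002]
force: [0.5, 0.1, -0.9]
opening: 0.0238
```

{"name": "move_arm", "arguments": {"series": [[0, 0, -0.15, 0, 0, 0, -1], [0, 0, -0.3, 0, 0, 0, -1], [0, 0, -0.3, 0, 0, 0, -1], [0, 0, -0.3, 0, 0, 0, -1]]}}

```text
t: 7.6
tool_pos: [0.4799, 0.2819, 0.282]
orientation: [2.283, 2.158, 0.0]
force: [-0.2, 0.4, -1.4]
opening: 0.0236
```

```bash
python3 - <<'E'
from h import *
np.set_printoptions(precision=4,suppress=True)
s=read_state();print(s['tool_pos'],s['force'],s['wrist_torque'],s['opening'],s['t'],need((.465,.19,.282)))
c=snap('scene','s5');w=c['frame'][:,:,::-1]
print([proj(c,s['tool_pos']+np.array([0,0,.019+k])) for k in (.043,0,-.055,-.160)])
cv2.imwrite('pics/s5z.png',cv2.resize(w[40:280,200:380],None,fx=2.5,fy=2.5,interpolation=cv2.INTER_CUBIC))
E
```

```text
[0.4799 0.2819 0.282 ] [-0.1522  0.4175 -1.396 ] [-0.011  -0.107  -0.0096] 0.02359645984572429 7.6 (array([-0.926, -0.096,  0.   ]), array([ 0.    , -0.    , -0.0021]))
[array([276.5049, 105.436 ]), array([277.8365, 130.7566]), array([279.3929, 160.2441]), array([281.9786, 208.9888])]
```

View pics/s5z.png

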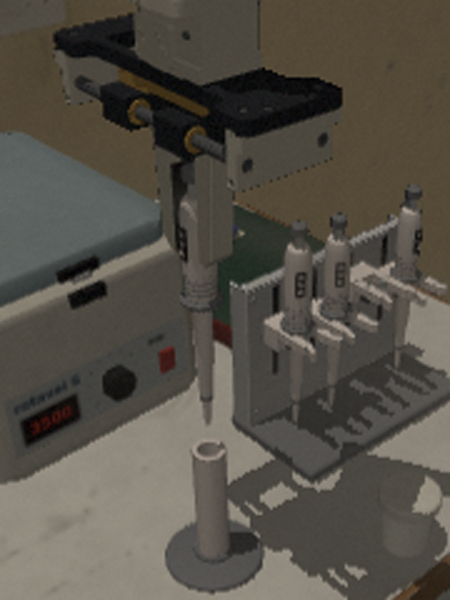

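{"name": "move_arm", "arguments": {"series": [[-0.3, -0.09, 0, 0, 0, 0, -1], [-0.6, -0.09, 0, 0, 0, 0, -1], [-0.9, -0.09, 0, 0, 0, 0, -1], [-0.9, -0.09, 0, 0, 0, 0, -1]]}}

```text
t: 8.05
tool_pos: [0.4652, 0.1897, 0.2808]
orientation: [-2.286, -2.155, 0.004]
force: [0.8, 0.8, -1.7]
opening: 0.0233
```

{"name": "move_arm", "arguments": {"series": [[-0.3, 0.04, 0, 0, 0, 0, -1], [-0.6, 0.04, 0, 0, 0, 0, -1], [-0.9, 0.04, 0, 0, 0, 0, -1], [-0.9, 0.04, 0, 0, 0, 0, -1]]}}

```text
t: 8.45
tool_pos: [0.4643, 0.1002, 0.2811]
orientation: [-2.286, -2.154, 0.003]
force: [0.1, 0.4, -1.4]
opening: 0.0237
```

```bash
python3 - <<'E'
from h import *
np.set_printoptions(precision=4,suppress=True)
s=read_state();print(s['tool_pos'],s['force'],s['wrist_torque'],s['opening'],s['t'],need((.468,.0359,.282)))
E
```

```text
[0.4643 0.1002 0.2811] [ 0.1043  0.3746 -1.4151] [-0.0253 -0.0671 -0.036 ] 0.023711466944885407 8.45 (array([-0.64 ,  0.075, -0.008]), array([-0.0005,  0.0004, -0.003 ]))
```

{"name": "move_arm", "arguments": {"series": [[-0.3, 0.07, 0, 0, 0, -0.002, -1], [-0.64, 0.07, 0, 0, 0, -0.002, -1], [-0.64, 0.07, 0, 0, 0, -0.002, -1], [-0.64, 0.07, 0.2, 0, 0, -0.002, -1], [-0.64, 0.07, 0.4, 0, 0, -0.002, -1], [-0.64, 0.07, 0.6, 0, 0, -0.002, -1], [-0.64, 0.07, 0.84, 0, 0, -0.002, -1], [-0.64, 0.07, 0.84, 0, 0, -0.002, -1]]}}

```text
t: 9.25
tool_pos: [0.4656, 0.0396, 0.1939]
orientation: [-2.272, -2.162, 0.007]
force: [-0.2, -0.4, -2.1]
opening: 0.0236
```

{"name": "move_arm", "arguments": {"series": [[0, 0, 0, 0, 0, 0, -1], [0, 0, 0, 0, 0, 0, -1]]}}

```text
t: 9.45
tool_pos: [0.4688, 0.0387, 0.1995]
orientation: [2.275, 2.165, 0.002]
force: [0.3, -0.3, -0.6]
opening: 0.0238
```

```bash
python3 - <<'E'
from h import *
np.set_printoptions(precision=4,suppress=True)
s=read_state();print(s['tool_pos'],s['force'],s['wrist_torque'],s['opening'],s['t'],need((.515,.0338,.197)))
for n in ('scene','wrist','top'):
    c=snap(n,n+'6');w=c['frame'][:,:,::-1]
    y0,x0=dict(scene=(90,270),wrist=(180,230),top=(150,300))[n]
    cv2.imwrite('pics/%s6z.png'%n,cv2.resize(w[y0:y0+120,x0:x0+150],None,fx=5,fy=5,interpolation=cv2.INTER_CUBIC))
E
```

```text
[0.4688 0.0387 0.1995] [ 0.3432 -0.3083 -0.5941] [-0.0536 -0.0716  0.0166] 0.023807904198631755 9.45 (array([-0.026,  0.464,  0.026]), array([ 0.0005, -0.0001,  0.    ]))
```

View pics/scene6z.png

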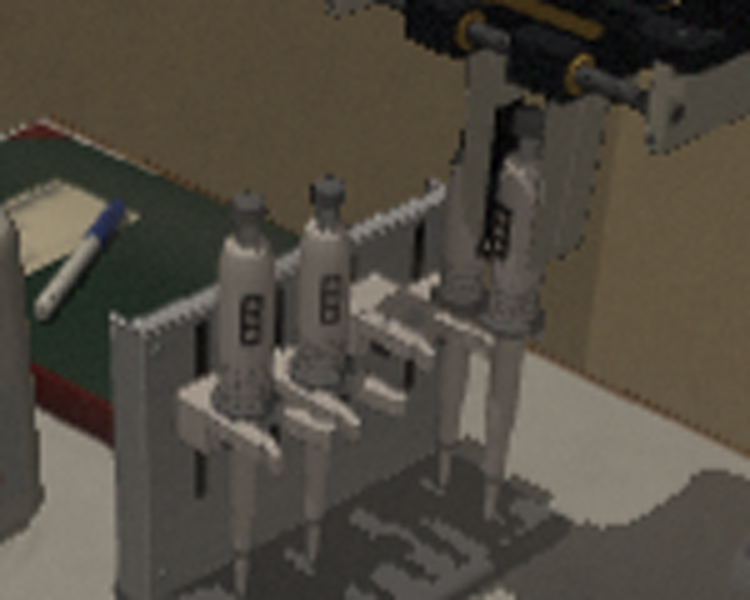

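View pics/wrist6.png

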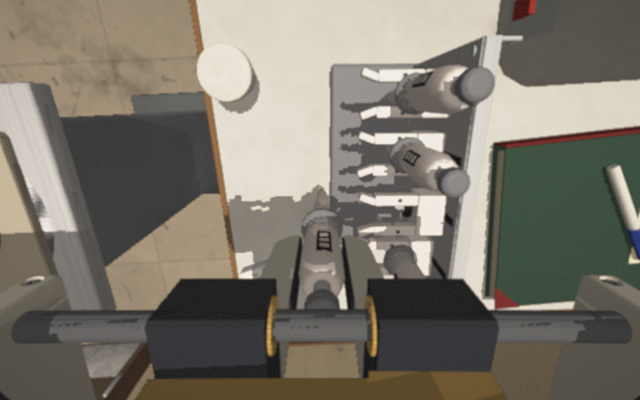

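View pics/top6z.png

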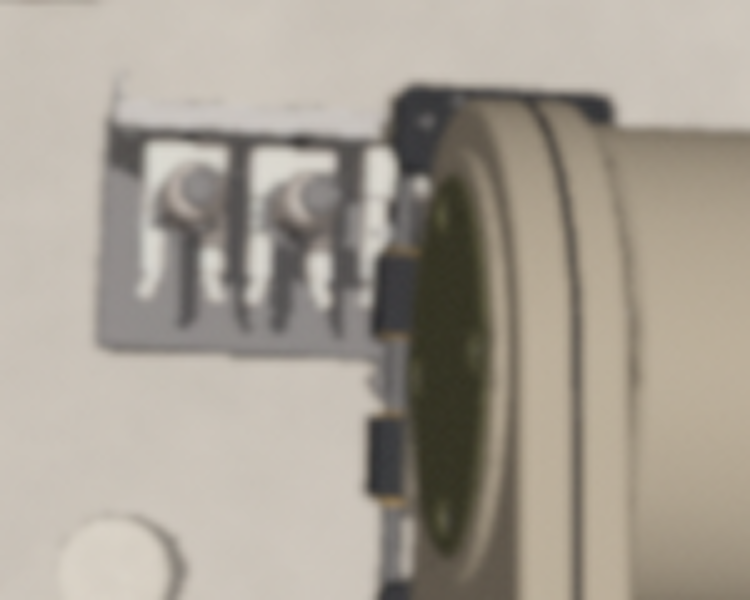

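```bash
python3 - <<'E'
from h import *
c=load('wrist6');w=c['frame'][:,:,::-1]
cv2.imwrite('pics/wrist6z.png',cv2.resize(w[155:275,295:455],None,fx=5,fy=5,interpolation=cv2.INTER_CUBIC))
s=read_state();print(s['tool_pos'],s['t'])
E
```

```text
[0.46883887 0.03828823 0.19952992] 9.6
```

View pics/wrist6z.png

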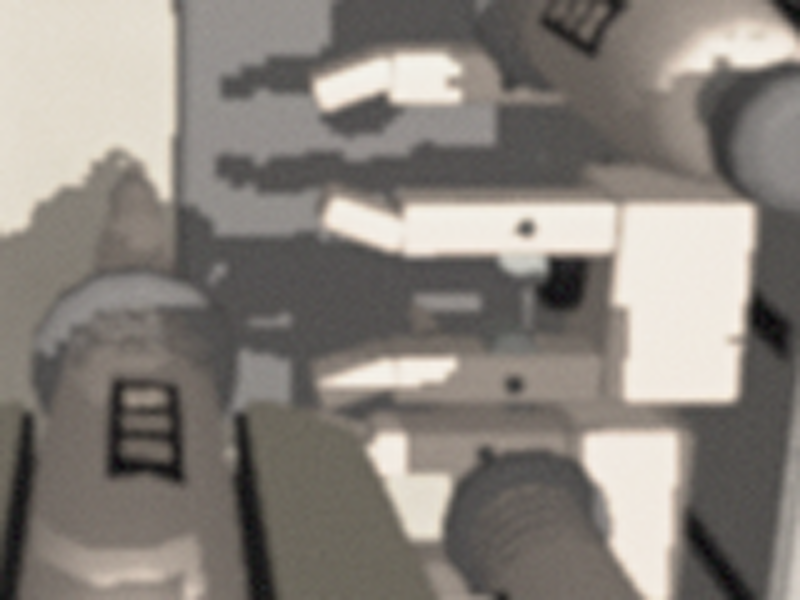

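```bash
python3 - <<'E'
from h import *
np.set_printoptions(precision=4,suppress=True)
c=load('wrist6'); z=lambda x,y:(295+(x+.5)/5-.5,155+(y+.5)/5-.5)
print('screws',onz(c,*z(528,228),.139),onz(c,*z(514,383),.139))
print('slot in',onz(c,*z(455,253),.139),onz(c,*z(455,357),.139))
print('flange near edge',onz(c,*z(136,268),.1635),'L',onz(c,*z(33,355),.166),'R',onz(c,*z(240,355),.166))
s=read_state();p=s['tool_pos']
print('proj flange underside near/center/ top c',[(np.array(proj(c,q))-[295,155])*5 for q in (p+[0,.015,-.036],p+[0,0,-.036],p+[0,0,-.031])])
E
```

```text
screws [0.5303 0.0459 0.139 ] [0.5287 0.0196 0.139 ]
slot in [0.5189 0.0423 0.139 ] [0.5191 0.0246 0.139 ]
flange near edge [0.4688 0.051  0.1635] L [0.4536 0.0395 0.166 ] R [0.4829 0.038  0.166 ]
proj flange underside near/center/ top c [array([133.4477, 250.4487]), array([138.6589, 349.2395]), array([138.9292, 362.8376])]
```

{"name": "move_arm", "arguments": {"series": [[0, 0.06, 0, 0, 0, 0, -1], [0, 0.12, 0, 0, 0, 0, -1], [0, 0.18, 0, 0, 0, 0, -1], [0, 0.24, 0, 0, 0, 0, -1], [0, 0.3, 0, 0, 0, 0, -1], [0, 0.3, 0, 0, 0, 0, -1]]}}

```text
t: 10.2
tool_pos: [0.4986, 0.0365, 0.198]
orientation: [-2.277, -2.165, 0.0]
force: [-0.4, 0.2, -0.3]
opening: 0.0236
```

{"name": "move_arm", "arguments": {"series": [[0, 0.04, 0, 0, 0, 0, -1], [0, 0.08, 0, 0, 0, 0, -1], [0, 0.12, 0, 0, 0, 0, -1], [0, 0.16, 0, 0, 0, 0, -1], [0, 0.16, 0, 0, 0, 0, -1]]}}

```text
t: 10.7
tool_pos: [0.5144, 0.0358, 0.1981]
orientation: [2.277, 2.165, 0.0]
force: [0.2, -0.4, -1.7]
opening: 0.0234
```

```bash
python3 - <<'E'
from h import *
np.set_printoptions(precision=4,suppress=True)
s=read_state();print(s['tool_pos'],s['force'],s['wrist_torque'],s['opening'],s['t'],need((.515,.0359,.1775)))
c=snap('wrist','w7');w=c['frame'][:,:,::-1]
cv2.imwrite('pics/w7z.png',cv2.resize(w[155:275,255:415],None,fx=5,fy=5,interpolation=cv2.INTER_CUBIC))
E
```

```text
[0.5144 0.0358 0.1981] [ 0.2205 -0.4257 -1.7185] [-0.0158 -0.0558  0.014 ] 0.023425985371633453 10.7 (array([0.002, 0.006, 0.206]), array([ 0.    , -0.    , -0.0001]))
```

View pics/w7z.png

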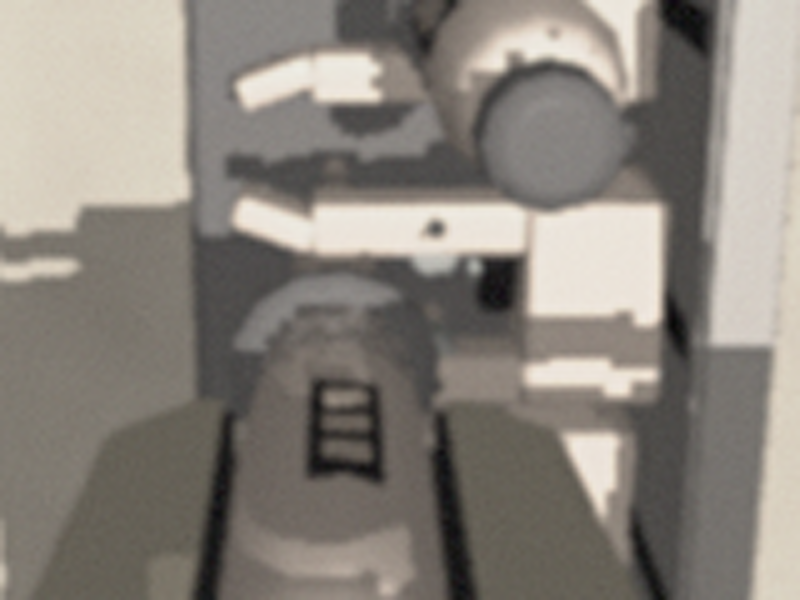

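{"name": "move_arm", "arguments": {"series": [[0, 0, 0.03, 0, 0, 0, -1], [0, 0, 0.06, 0, 0, 0, -1], [0, 0, 0.09, 0, 0, 0, -1], [0, 0, 0.12, 0, 0, 0, -1], [0, 0, 0.14, 0, 0, 0, -1], [0, 0, 0.16, 0, 0, 0, -1], [0, 0, 0.16, 0, 0, 0, -1], [0, 0, 0.16, 0, 0, 0, -1]]}}

```text
t: 11.55
tool_pos: [0.514, 0.0358, 0.1821]
orientation: [-2.277, -2.165, -0.0]
force: [-0.9, -0.1, -0.2]
opening: 0.0234
```

{"name": "move_arm", "arguments": {"series": [[0, 0, 0.005, 0, 0, 0, -1], [0, 0, 0.01, 0, 0, 0, -1], [0, 0, 0.015, 0, 0, 0, -1], [0, 0, 0.02, 0, 0, 0, -1], [0, 0, 0.02, 0, 0, 0, -1]]}}

```text
t: 12.05
tool_pos: [0.5139, 0.0358, 0.18]
orientation: [-2.277, -2.165, 0.0]
force: [-0.6, -0.1, -1.1]
opening: 0.0242
```

```bash
python3 - <<'E'
from h import *
np.set_printoptions(precision=4,suppress=True)
s=read_state();print(s['tool_pos'],s['force'],s['wrist_torque'],s['opening'],s['t'],need((.515,.0359,.1775)))
E
```

```text
[0.5139 0.0358 0.18  ] [-0.5891 -0.1008 -1.1319] [-0.0544 -0.0666  0.0044] 0.024204462198803282 12.05 (array([0.002, 0.011, 0.025]), array([-0.    ,  0.    , -0.0001]))
```

{"name": "move_arm", "arguments": {"series": [[0, 0, 0.005, 0, 0, 0, -1], [0, 0, 0.01, 0, 0, 0, -1], [0, 0, 0.015, 0, 0, 0, -1], [0, 0, 0.015, 0, 0, 0, -1]]}}

```text
t: 12.45
tool_pos: [0.5139, 0.0358, 0.1785]
orientation: [-2.277, -2.165, 0.0]
force: [0.6, -0.8, -0.6]
opening: 0.0237
```

{"name": "move_arm", "arguments": {"series": [[0, 0, 0.005, 0, 0, 0, -1], [0, 0, 0.01, 0, 0, 0, -1], [0, 0, 0.01, 0, 0, 0, -1]]}}

```text
t: 12.75
tool_pos: [0.5139, 0.0358, 0.1775]
orientation: [-2.277, -2.165, 0.0]
force: [-0.4, -0.1, -1.4]
opening: 0.0235
```

{"name": "move_arm", "arguments": {"series": [[0, 0, 0.005, 0, 0, 0, -1], [0, 0, 0.01, 0, 0, 0, -1], [0, 0, 0.01, 0, 0, 0, -1]]}}

```text
t: 13.05
tool_pos: [0.5139, 0.0358, 0.1765]
orientation: [-2.277, -2.165, 0.0]
force: [-0.4, 0.6, -0.6]
opening: 0.0239
```

{"name": "move_arm", "arguments": {"series": [[0, 0, 0.005, 0, 0, 0, -1], [0, 0, 0.01, 0, 0, 0, -1], [0, 0, 0.01, 0, 0, 0, -1]]}}

```text
t: 13.35
tool_pos: [0.514, 0.0358, 0.1758]
orientation: [2.276, 2.165, 0.0]
force: [-0.3, -0.0, -0.1]
opening: 0.0237
```

{"name": "move_arm", "arguments": {"series": [[0, 0, 0.005, 0, 0, 0, -1], [0, 0, 0.005, 0, 0, 0, -1]]}}

```text
t: 13.55
tool_pos: [0.5141, 0.0358, 0.1757]
orientation: [2.276, 2.165, 0.001]
force: [-2.6, 1.0, 4.3]
opening: 0.0239
```

{"name": "move_arm", "arguments": {"series": [[0, 0, 0.005, 0, 0, 0, -1], [0, 0, 0.005, 0, 0, 0, -1]]}}

```text
t: 13.75
tool_pos: [0.5141, 0.0358, 0.1756]
orientation: [2.276, 2.165, 0.001]
force: [-3.5, -0.1, 7.3]
opening: 0.0238
```

{"name": "move_arm", "arguments": {"series": [[0, 0, -0.004, 0, 0, 0, -1], [0, 0.01, -0.004, 0, 0, 0, -1], [0, 0.025, -0.004, 0, 0, 0, -1], [0, 0.04, -0.004, 0, 0, 0, -1], [0, 0.04, -0.004, 0, 0, 0, -1]]}}

```text
t: 14.25
tool_pos: [0.5182, 0.0356, 0.1757]
orientation: [2.276, 2.165, 0.001]
force: [-2.8, 0.0, 6.5]
opening: 0.0233
```

```bash
python3 - <<'E'
from h import *
np.set_printoptions(precision=4,suppress=True)
s=read_state();print(s['tool_pos'],s['force'],s['wrist_torque'],s['opening'],s['t'],Rot.from_rotvec(s['orientation']).as_matrix()[:,2])
E
```

```text
[0.5182 0.0356 0.1757] [-2.7865  0.0276  6.5421] [-0.0181  0.5756  0.0309] 0.02327225805056785 14.25 [ 0.0004  0.     -1.    ]
```

{"name": "move_arm", "arguments": {"series": [[0, 0.01, -0.004, 0, 0, 0, -1], [0, 0.02, -0.004, 0, 0, 0, -1], [0, 0.03, -0.004, 0, 0, 0, -1], [0, 0.04, -0.004, 0, 0, 0, -1], [0, 0.04, -0.004, 0, 0, 0, -1]]}}

```text
t: 14.75
tool_pos: [0.5221, 0.0354, 0.1757]
orientation: [2.277, 2.165, 0.0]
force: [-2.7, 1.0, 5.4]
opening: 0.0232
```

{"name": "move_arm", "arguments": {"series": [[0, 0.01, 0, 0, 0, 0, -1], [0, 0.02, 0, 0, 0, 0, -1], [0, 0.02, 0, 0, 0, 0, -1]]}}

```text
t: 15.05
tool_pos: [0.5238, 0.0353, 0.1757]
orientation: [-2.276, -2.165, 0.001]
force: [-4.0, 0.0, 6.7]
opening: 0.0238
```

```bash
python3 - <<'E'
from h import *
np.set_printoptions(precision=4,suppress=True)
s=read_state();print(s['tool_pos'],s['force'],s['wrist_torque'],s['opening'],s['t'],Rot.from_rotvec(s['orientation']).as_matrix()[:,2])
E
```

```text
[0.5238 0.0353 0.1757] [-4.0369  0.0467  6.6992] [-0.0353  0.8468  0.0477] 0.023820823811185325 15.05 [-0.0005 -0.     -1.    ]
```

{"name": "move_arm", "arguments": {"series": [[0, 0.005, 0, 0, 0, 0, -1], [0, 0.01, 0, 0, 0, 0, -1], [0, 0.01, 0, 0, 0, 0, -1]]}}

```text
t: 15.35
tool_pos: [0.5243, 0.0352, 0.1757]
orientation: [-2.276, -2.164, 0.002]
force: [-6.9, -0.5, 8.5]
opening: 0.0236
```

{"name": "move_arm", "arguments": {"series": [[0, 0.005, 0, 0, 0, 0, -1], [0, 0.01, 0, 0, 0, 0, -1], [0, 0.01, 0, 0, 0, 0, -1]]}}

```text
t: 15.65
tool_pos: [0.5248, 0.0351, 0.1756]
orientation: [-2.275, -2.164, 0.003]
force: [-9.8, -0.7, 9.8]
opening: 0.0236
```

```bash
python3 - <<'E'
from h import *
np.set_printoptions(precision=4,suppress=True)
s=read_state();print(s['tool_pos'],s['force'],s['wrist_torque'],s['opening'],s['t'],Rot.from_rotvec(s['orientation']).as_matrix()[:,2])
c=snap('scene','s8');w=c['frame'][:,:,::-1]
cv2.imwrite('pics/s8z.png',cv2.resize(w[95:215,270:420],None,fx=5,fy=5,interpolation=cv2.INTER_CUBIC))
c=snap('wrist','w8');w=c['frame'][:,:,::-1]
cv2.imwrite('pics/w8z.png',cv2.resize(w[155:275,255:415],None,fx=5,fy=5,interpolation=cv2.INTER_CUBIC))
E
```

```text
[0.5248 0.0351 0.1756] [-9.7682 -0.654   9.7783] [-0.1079  2.0206 -0.0156] 0.023572485144374895 15.65 [-0.0028 -0.0001 -1.    ]
```

View pics/s8z.png

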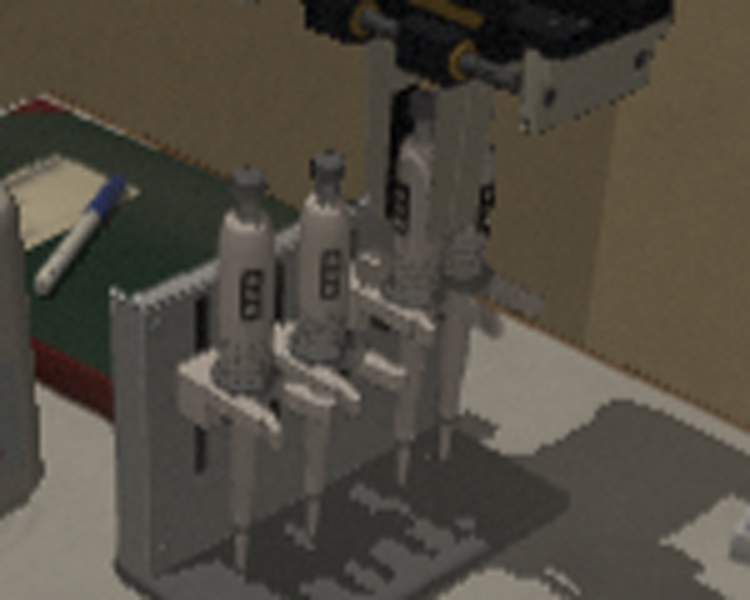

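View pics/w8z.png

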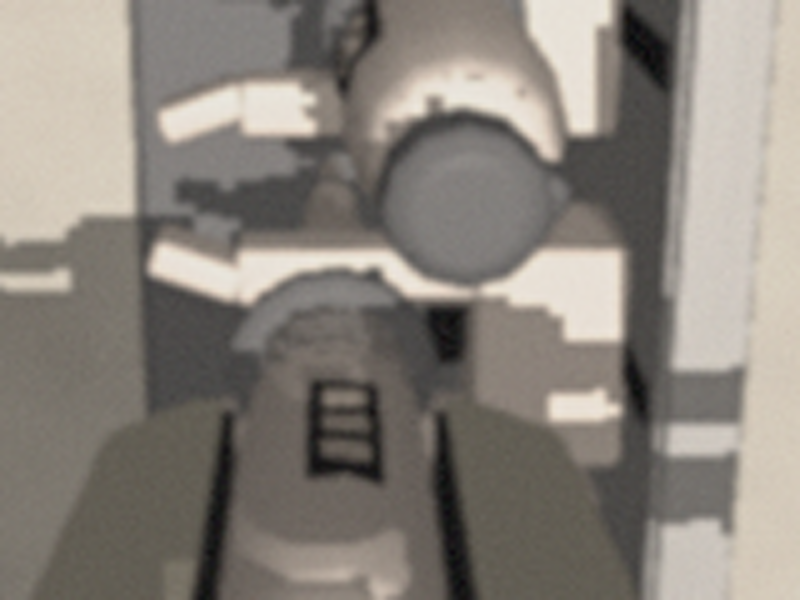

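{"name": "move_arm", "arguments": {"series": [[0, 0.005, -0.004, 0, 0, 0, -1], [0, 0.01, -0.004, 0, 0, 0, -1], [0, 0.01, -0.004, 0, 0, 0, -1]]}}

```text
t: 16.05
tool_pos: [0.5253, 0.0351, 0.1757]
orientation: [-2.275, -2.163, 0.005]
force: [-10.3, -0.4, 8.6]
opening: 0.0236
```

{"name": "move_arm", "arguments": {"series": [[0, 0.005, -0.002, 0, 0, 0, -1], [0, 0.01, -0.002, 0, 0, 0, -1], [0, 0.01, -0.002, 0, 0, 0, -1]]}}

```text
t: 16.35
tool_pos: [0.5262, 0.0351, 0.1757]
orientation: [-2.274, -2.163, 0.005]
force: [-9.7, -0.6, 8.1]
opening: 0.0238
```

```bash
python3 - <<'E'
from h import *
np.set_printoptions(precision=4,suppress=True)
s=read_state();print(s['tool_pos'],s['force'],s['wrist_torque'],s['opening'],s['t'],Rot.from_rotvec(s['orientation']).as_matrix()[:,2])
E
```

```text
[0.5262 0.0351 0.1757] [-9.6711 -0.5563  8.0972] [-0.0062  2.1725 -0.0103] 0.023784384885779695 16.35 [-0.0042 -0.0001 -1.    ]
```

{"name": "move_arm", "arguments": {"series": [[0, 0.005, 0, 0, 0, 0, -1], [0, 0.01, 0, 0, 0, 0, -1], [0, 0.015, 0, 0, 0, 0, -1], [0, 0.015, 0, 0, 0, 0, -1]]}}

```text
t: 16.75
tool_pos: [0.5278, 0.035, 0.1757]
orientation: [-2.275, -2.163, 0.005]
force: [-9.9, 0.4, 8.4]
opening: 0.0235
```

{"name": "move_arm", "arguments": {"series": [[0, 0.005, 0, 0, 0, 0, -1], [0, 0.01, 0, 0, 0, 0, -1], [0, 0.015, 0, 0, 0, 0, -1], [0, 0.015, 0, 0, 0, 0, -1]]}}

```text
t: 17.15
tool_pos: [0.5297, 0.0349, 0.1757]
orientation: [-2.275, -2.163, 0.004]
force: [-7.8, 0.1, 6.9]
opening: 0.0231
```

{"name": "move_arm", "arguments": {"series": [[0, 0.005, 0, 0, 0, 0, -1], [0, 0.01, 0, 0, 0, 0, -1], [0, 0.01, 0, 0, 0, 0, -1]]}}

```text
t: 17.45
tool_pos: [0.531, 0.0348, 0.1758]
orientation: [-2.276, -2.164, 0.003]
force: [-6.1, 0.4, 6.3]
opening: 0.0235
```

```bash
python3 - <<'E'
from h import *
np.set_printoptions(precision=4,suppress=True)
s=read_state();print(s['tool_pos'],s['force'],s['wrist_torque'],s['opening'],s['t'],Rot.from_rotvec(s['orientation']).as_matrix()[:,2])
E
```

```text
[0.531  0.0348 0.1758] [-6.119   0.3815  6.2978] [-0.0542  1.2448  0.011 ] 0.023530498458328265 17.45 [-0.0023 -0.0001 -1.    ]
```

{"name": "move_arm", "arguments": {"series": [[0, 0.005, 0, 0, 0, 0, -1], [0, 0.01, 0, 0, 0, 0, -1], [0, 0.015, 0, 0, 0, 0, -1], [0, 0.02, 0, 0, 0, 0, -1], [0, 0.02, 0, 0, 0, 0, -1]]}}

```text
t: 17.95
tool_pos: [0.5341, 0.0347, 0.1758]
orientation: [2.277, 2.165, 0.0]
force: [-0.8, -1.3, 1.2]
opening: 0.0238
```

{"name": "move_arm", "arguments": {"series": [[0, 0.005, 0, 0, 0, 0, -1], [0, 0.01, 0, 0, 0, 0, -1], [0, 0.015, 0, 0, 0, 0, -1], [0, 0.015, 0, 0, 0, 0, -1]]}}

```text
t: 18.35
tool_pos: [0.5356, 0.0347, 0.1759]
orientation: [2.276, 2.165, 0.0]
force: [0.5, -1.3, -1.2]
opening: 0.0237
```

{"name": "move_arm", "arguments": {"series": [[0, 0.005, 0, 0, 0, 0, -1], [0, 0.01, 0, 0, 0, 0, -1], [0, 0.01, 0, 0, 0, 0, -1]]}}

```text
t: 18.65
tool_pos: [0.5365, 0.0346, 0.176]
orientation: [2.277, 2.165, -0.0]
force: [0.7, -0.8, -1.6]
opening: 0.0237
```

```bash
python3 - <<'E'
from h import *
np.set_printoptions(precision=4,suppress=True)
s=read_state();print(s['tool_pos'],s['force'],s['wrist_torque'],s['opening'],s['t'],Rot.from_rotvec(s['orientation']).as_matrix()[:,2])
E
```

```text
[0.5365 0.0346 0.176 ] [ 0.6587 -0.8361 -1.5627] [-0.2956 -0.1779  0.0025] 0.023748095445859634 18.65 [-0.     -0.0001 -1.    ]
```

{"name": "move_arm", "arguments": {"series": [[0, 0, 0.005, 0, 0, 0, -1], [0, 0.005, 0.005, 0, 0, 0, -1], [0, 0.005, 0.005, 0, 0, 0, -1]]}}

```text
t: 18.95
tool_pos: [0.537, 0.0347, 0.1758]
orientation: [2.277, 2.165, 0.0]
force: [-1.2, -1.0, 2.0]
opening: 0.0233
```

{"name": "move_arm", "arguments": {"series": [[0, 0.005, 0, 0, 0, 0, -1], [0, 0.005, 0, 0, 0, 0, -1]]}}

```text
t: 19.15
tool_pos: [0.5375, 0.0347, 0.1758]
orientation: [-2.277, -2.165, -0.0]
force: [-2.1, -0.0, 4.8]
opening: 0.0239
```

{"name": "move_arm", "arguments": {"series": [[0, 0.005, 0, 0, 0, 0, -1], [0, 0.005, 0, 0, 0, 0, -1]]}}

```text
t: 19.35
tool_pos: [0.5378, 0.0347, 0.1758]
orientation: [-2.276, -2.165, 0.0]
force: [-3.3, 0.6, 6.1]
opening: 0.0236
```

{"name": "move_arm", "arguments": {"series": [[0, 0.005, 0, 0, 0, 0, -1], [0, 0.005, 0, 0, 0, 0, -1]]}}

```text
t: 19.55
tool_pos: [0.5379, 0.0347, 0.1758]
orientation: [-2.276, -2.164, 0.001]
force: [-5.6, 0.4, 6.4]
opening: 0.0234
```

{"name": "move_arm", "arguments": {"series": [[0, 0.005, 0, 0, 0, 0, -1], [0, 0.005, 0, 0, 0, 0, -1]]}}

```text
t: 19.75
tool_pos: [0.5381, 0.0347, 0.1758]
orientation: [-2.275, -2.164, 0.002]
force: [-8.0, 0.6, 7.6]
opening: 0.0234
```

{"name": "move_arm", "arguments": {"series": [[0, -0.003, -0.003, 0, 0, 0, -1], [0, -0.006, -0.006, 0, 0, 0, -1], [0, -0.006, -0.006, 0, 0, 0, -1]]}}

```text
t: 20.05
tool_pos: [0.5379, 0.0347, 0.1758]
orientation: [-2.276, -2.164, 0.001]
force: [-3.3, -0.2, 1.7]
opening: 0.0238
```

```bash
python3 - <<'E'
from h import *
np.set_printoptions(precision=4,suppress=True)
s=read_state();print(s['tool_pos'],s['force'],s['wrist_torque'],s['opening'],s['t'],Rot.from_rotvec(s['orientation']).as_matrix()[:,2])
c=snap('scene','s9');w=c['frame'][:,:,::-1]
cv2.imwrite('pics/s9z.png',cv2.resize(w[95:215,270:420],None,fx=5,fy=5,interpolation=cv2.INTER_CUBIC))
c=snap('wrist','w9');w=c['frame'][:,:,::-1]
cv2.imwrite('pics/w9z.png',cv2.resize(w[155:275,255:415],None,fx=5,fy=5,interpolation=cv2.INTER_CUBIC))
E
```

```text
[0.5379 0.0347 0.1758] [-3.3336 -0.1562  1.7192] [ 0.0537  0.8621 -0.0339] 0.02378499717276521 20.05 [-0.001   0.0002 -1.    ]
```

View pics/s9z.png

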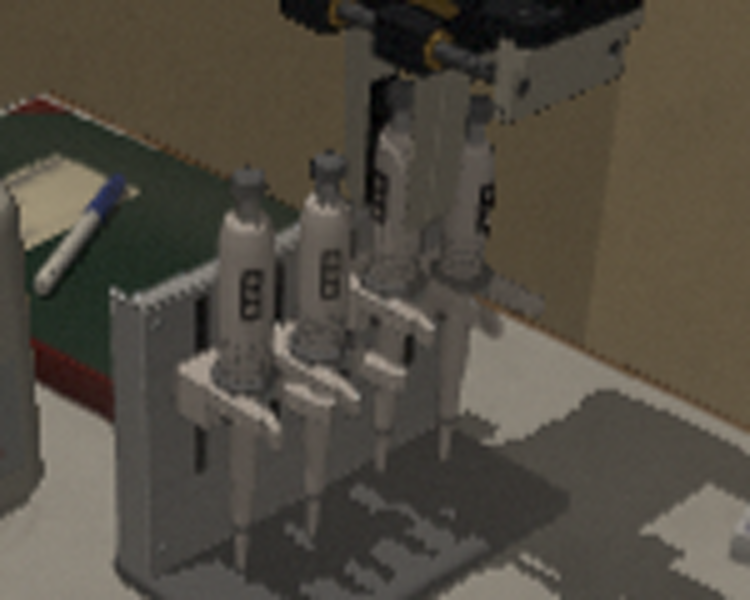

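View pics/w9z.png

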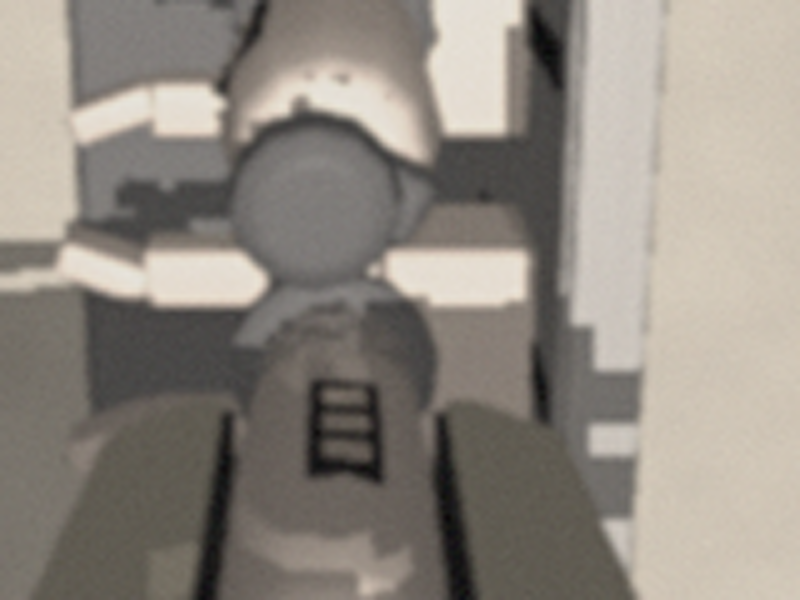

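{"name": "move_arm", "arguments": {"series": [[0, 0, 0, 0, 0, 0, -0.4], [0, 0, 0, 0, 0, 0, -0.3], [0, 0, 0, 0, 0, 0, -0.2], [0, 0, 0, 0, 0, 0, -0.1], [0, 0, 0, 0, 0, 0, -0.1], [0, 0, 0, 0, 0, 0, -0.1], [0, 0, 0, 0, 0, 0, -0.1]], "squeeze": 6}}

```text
t: 20.85
tool_pos: [0.5383, 0.0346, 0.1761]
orientation: [2.277, 2.165, 0.0]
force: [-0.3, -0.8, 0.2]
opening: 0.0419
```

```bash
python3 - <<'E'
from h import *
np.set_printoptions(precision=4,suppress=True)
s=read_state();print(s['tool_pos'],s['force'],s['wrist_torque'],s['opening'],s['t'])
c=snap('scene','s10');w=c['frame'][:,:,::-1]
cv2.imwrite('pics/s10z.png',cv2.resize(w[75:215,270:420],None,fx=4,fy=4,interpolation=cv2.INTER_CUBIC))
E
```

```text
[0.5383 0.0346 0.1761] [-0.2655 -0.8163  0.1993] [-0.049  -0.1154  0.0539] 0.04190337526123163 20.85
```

View pics/s10z.png

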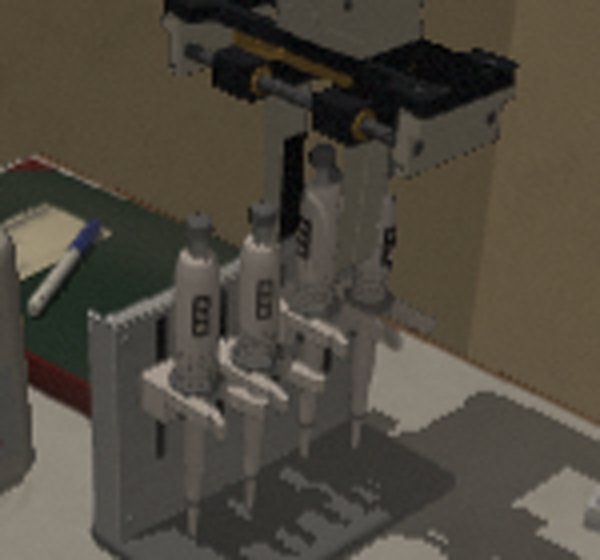

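{"name": "move_arm", "arguments": {"series": [[0, 0, -0.05, 0, 0, 0, -0.1], [0, 0, -0.15, 0, 0, 0, -0.1], [0, 0, -0.3, 0, 0, 0, -0.1], [0, 0, -0.5, 0, 0, 0, -0.1], [0, 0, -0.7, 0, 0, 0, -0.1], [0, 0, -0.9, 0, 0, 0, -0.1], [0, 0, -1, 0, 0, 0, -0.1], [0, 0, -1, 0, 0, 0, -0.1]]}}

```text
t: 21.7
tool_pos: [0.5395, 0.0346, 0.279]
orientation: [2.274, 2.163, 0.005]
force: [0.3, 0.5, 0.1]
opening: 0.0417
```

{"name": "move_arm", "arguments": {"series": [[-0.2, -0.1, -0.5, 0, 0, 0, -0.1], [-0.6, -0.1, -0.8, 0, 0, 0, -0.1], [-1, -0.1, -0.8, 0, 0, 0, -0.1], [-1, -0.1, -0.8, 0, 0, 0, -0.1], [-1, -0.1, -0.8, 0, 0, 0, -0.1]]}}

```text
t: 22.2
tool_pos: [0.5229, -0.0655, 0.3551]
orientation: [-2.278, -2.161, 0.001]
force: [-0.2, 0.8, 0.0]
opening: 0.0417
```

```bash
python3 - <<'E'
from h import *
np.set_printoptions(precision=4,suppress=True)
s=read_state();print(s['tool_pos'],s['force'],s['opening'],s['t'])
for n in ('scene','wrist'):
    c=snap(n,n+'11');w=c['frame'][:,:,::-1]
    u,v=proj(c,(.538,.033,.16)).astype(int);x0,y0=max(u-70,0),max(v-70,0);print(n,x0,y0)
    cv2.imwrite('pics/%s11z.png'%n,cv2.resize(w[y0:y0+140,x0:x0+140],None,fx=4.2,fy=4.2,interpolation=cv2.INTER_CUBIC))
E
```

```text
[ 0.5229 -0.0655  0.3551] [-0.2089  0.7932  0.014 ] 0.04169080850140785 22.2
scene 278 72
wrist 261 18
```

View pics/scene11z.png

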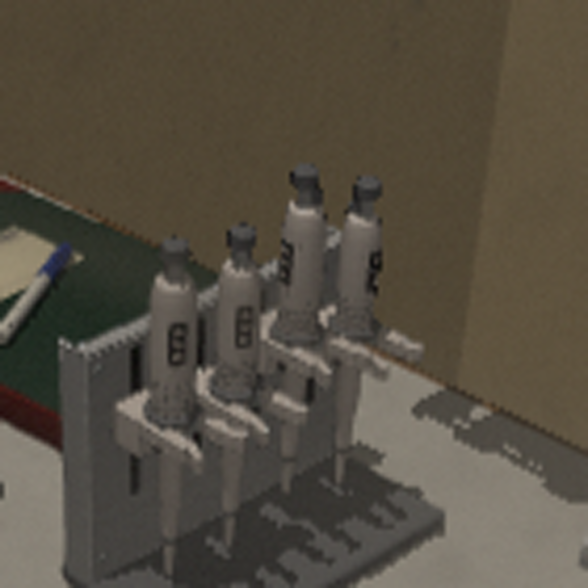

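View pics/wrist11z.png

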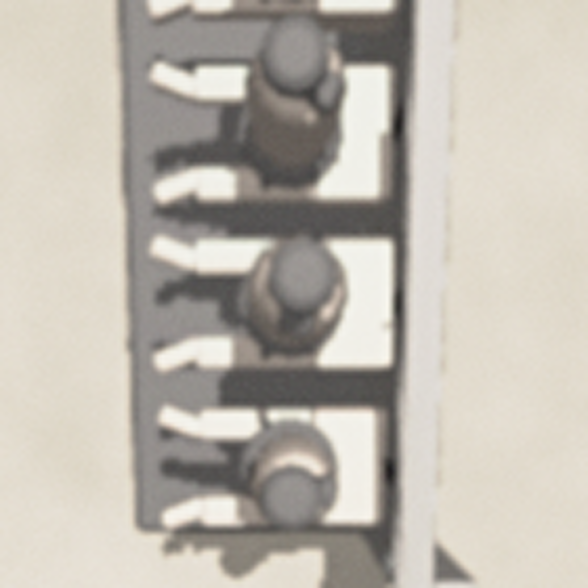

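```bash
python3 - <<'E'
from h import *
np.set_printoptions(precision=4,suppress=True)
c=load('wrist11');S=load('scene11')
z=lambda x,y:(261+(x+.5)/4.2-.5,18+(y+.5)/4.2-.5); zs=lambda x,y:(278+(x+.5)/4.2-.5,72+(y+.5)/4.2-.5)
print('btn',tri([ray(c,*z(303,271)),ray(S,*zs(305,170))]),onz(c,*z(303,271),.2377))
for n,p,q in (('b',(297,50),(241,230)),('c',(292,493),(368,183))): print(n,tri([ray(c,*z(*p)),ray(S,*zs(*q))]))
print('flange L,R',onz(c,*z(241,300),.142),onz(c,*z(346,300),.142),'front near',onz(c,*z(292,357),.1397))
print('prong tips',onz(c,*z(150,240),.139),onz(c,*z(156,362),.139),'panel front',onz(c,*z(402,300),.162),'plate back',onz(c,*z(393,300),.139))
print('tip scene',proj(S,(.538,.033,.035)),zs(288,490))
s=read_state();print(s['force'],s['t'],s['dq'].max())
E
```

```text
btn (array([0.537 , 0.0356, 0.2359]), [np.float64(0.0002038763216406215), np.float64(0.00020387632164066828)]) [0.5368 0.0354 0.2377]
b (array([0.5383, 0.0804, 0.2174]), [np.float64(0.0003909204515637987), np.float64(0.00039092045156380507)])
c (array([ 0.533 , -0.012 ,  0.2148]), [np.float64(6.691895018730385e-05), np.float64(6.691895018719536e-05)])
flange L,R [0.5227 0.0345 0.142 ] [0.552  0.0329 0.142 ] front near [0.5364 0.0186 0.1397]
prong tips [0.4983 0.0515 0.139 ] [0.4975 0.0192 0.139 ] panel front [0.5654 0.0314 0.162 ] plate back [0.5654 0.0324 0.139 ]
tip scene [345.4337 188.0931] (346.1904761904762, 188.28571428571428)
[-0.5056 -0.589  -0.135 ] 22.3 0.01665388346799465
```

```bash
python3 -c "
from h import *
close_job(); print('closed')"
```

```text
the job is handed in; nothing more can be done
closed
```

I took the micropipette out of its holder and hung it in the free fork. It is fully home against the back wall, the gripper has let go and moved clear, and I handed the job in at about 22 s.

**Lowering:** I lowered the pipette 23 mm short of home. The prongs were felt at about 0.140 m above the bench, and the cameras had given 0.139 m. The down-force stayed below about 10 N throughout.

**Sliding home:** The push through the catch peaked at about 10 N between 12 and 9 mm short of home and faded from about 6 mm short. At the back wall I stopped at 8 N, and eased to about 3 N before opening the gripper.

**Last checks:**
- **Position:** The flange centre measured (0.537, 0.034), against an expected home of (0.537, 0.033). It sits 39.5 mm behind the prong ends, where 39 mm was expected.
- **Neighbours:** The images show all three neighbouring pipettes still hanging, and the force sensor showed no sign of a knock.
- **Robot:** The wrist force read about zero with the arm clear of everything.

**Small disagreements:**
- **Plunger button:** The button measured about 2 mm to the side (world y) of the flange. The neighbours' buttons had shifted about as much from their first measurement, so I took it as camera calibration error rather than tilt.
- **Flange lift:** Just before the last few millimetres the flange seems to have lifted 0.2 to 0.3 mm off the prongs. I lowered it back onto them before the final push.

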